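# Put the beard trimmer on charge

## Robot

A 6-joint arm with a two-finger parallel gripper is mounted at the origin on the work surface. World frame = base frame: x ahead of the robot, y to its left, z up, the work surface at z = 0. Lengths are in mm, angles in rad, forces in N, time in s.
With the tool pointing down it reaches from about 250 to 775 mm from the base axis. Payload 4 kg.
Tool frame: the origin (TCP) lies on the centre line of the jaws, within the pads' length; the fingertips stand 22 mm ahead of it and the grasp point (between the pads) lies 3 mm ahead of it; z points along the fingers, y is the line along which they close (so a half turn about z gives the same grasp; the last joint's range is limited). The gripper opens to 85 mm and grips with 20 to 120 N. Pads are 22 mm wide; open, the fingers measure 114 mm over their backs; the gripper's body (76 mm by 85 mm) begins 54 mm behind the grasp point. The pads swing forward as they close: fully open they stand 13 mm farther back than shut.
Start: joints at [1.243, 0.087, 1.371, -0, 1.684, -0.103], TCP at [122.608, 536.174, 253.341] pointing down, gripper open.
Joint ranges: [-3.1, 3.1], [-0.76, 2.03], [0.27, 2.55], [-1.08, 4.22], [0.17, 2.65], [-2.57, 2.57]. Speed limits (rad/s): [2.79, 2.79, 3.14, 3.14, 3.14, 3.14].

## Interface

Orientations are given as [roll, pitch, yaw] about the fixed x, y, z axes, in that order (R = Rz(yaw) Ry(pitch) Rx(roll)).
In Python, from bench import telemetry, vision, manip gives the robot as it stands.
- The arm moves only by the shell command python3 -m inch 'ROWS'. ROWS is JSON, a list of rows, each an object of numbers: "fingers": the finger opening in m, from 0 to 0.0854; "dx", "dy", "dz": the shift along the tool's x, y, z in m; "wx", "wy", "wz": the turn, a rotation vector about the tool's x, y, z in rad. A call has 1 to 10 rows; each row is the pose to reach, as a shift and turn from the pose commanded when the call began, along the tool's axes at that moment; what a row does not reach only later rows make up. A row lasts 1/8 s, in which the tool goes at most 62.5 mm and 10.7 degrees, less where a joint would pass 70% of its speed; a pose out of reach is approached as far as the arm can. A call with a gripper value outside its range is refused whole. The fingers move at their own pace and stop on an object; the grip force is fixed at half the most. Time passes only in rows, so rows that repeat a pose let the fingers close. It gives the time, the measured TCP pose, the force, the opening and the grip force at its end, in the units of the state.
- telemetry.read_state(): the state, without advancing time (a new reading comes with each control period).
- vision.capture(name): name is "scene" or "top" or "wrist"; returns a dict with "color" (480x640x3 uint8, red, green, blue), "depth" (480x640 float32, mm along the optical axis (not along the pixel's ray), 0 where there is no reading), "mtx" (3x3 intrinsics, pixels), "T" (4x4, takes a point from camera to world coordinates). Camera axes: x right, y up, looking along -z (the intrinsics and any distortion apply to the point x, -y, -z); pixel columns grow to the right and rows downward; lengths in mm; the calibration is good to about 2 mm. A picture is of the moment at which its call begins.
- manip.close_job(): hands the job in; it is judged then, once.
The state is a dict: "time": time; "qpos": joint angles; "qvel": joint speeds; "joint_efforts": joint torques, N m; "eef_pos": TCP position; "eef_rot": TCP orientation; "contact_force": force on the tool from outside, world axes, zero at the start; "moment": the same for the moment, N m; "opening": opening from 0.0 (shut) to 1.0 (fully open); "grip_force": force on a finger pad.
Only numpy, scipy, OpenCV 4.12 (cv2) and the standard library are available. Lean on these libraries where they do the work, as an engineer would, in place of code of your own. Each camera call takes 0.05 s, during which the arm holds its last target. There are 200 camera calls.

## Task

Put the beard trimmer in the sloping charging cradle, steel head uppermost and its top face still up: tuck its head under the orange sprung jaw, push the jaw back up the slope with it and hold it so until the trimmer lies flat with its foot behind the white bottom stop, then let the jaw spring back so that it clamps the trimmer down against the stop. When it sits there and you have let go of it, swing the red-tipped charger switch fully over, away from the robot. Leave the other toiletries where they are.

Things in the scene. Friction and masses are not known exactly. Their poses are not given: they have to be found in the camera images.
- trimmer_centre (a point): Centre of the loose beard trimmer (about 220 g), 150 long (x) x 48 wide (y) x 30 thick (z), lying flat, so 15 above the ledge. x points from its blue-banded foot to its steel head, z out of its top face (round silver button). Black body full size from x=-75 to 45; the steel head, x=45 to 75, is 42 wide, 20 thick (z -10 to 10). Grip it across its width near the middle.
- trimmer_head (a point): Middle of the flat end of the trimmer's steel head: 75 from trimmer_centre along its +x.
- cradle: Sloping grey bed of the fixed white charging stand. Origin: on the bed's surface, mid-place, 100 above the ledge. x points up the slope (35 degrees above level, away from the robot), y across, z square out of the bed. A trimmer at home has its centre at (0, 0, 15) here, its x along this x. Bed 36 wide, x=-90 to 125, nothing beside it but the 200 x 130 x 14 base on the ledge.
- stop_face (a point): Middle of the face of the fixed white bottom stop, at (-75, 0, 15) in the cradle frame, facing up the slope. The stop is 44 wide and 40 high (cradle z); a lip at its top overhangs 5 from the face up the slope, lip underside at z=35. A trimmer goes in over it with its head dipped 20 to 25 degrees against the bed.
- jaw_face (a point): Middle of the orange sprung jaw's face, towards the stop: at (65 + opening, 0, 15) in the cradle frame. Jaw 44 wide, 37 high; its lip overhangs 7 from the face towards the stop, underside at z=32. Shut, jaw and stop are 140 apart: the 150 trimmer must push it back 10 to fit, and about 18 to 28 while its foot passes the stop's lip. Behind it a fixed block at x=115, 28 high.
- jaw (a joint): How far the orange jaw is pushed back up the slope, m: 0 shut, 0.032 at its end stop. A spring drives it shut: about 2.6 N at 0, 5 N at 0.010, 8 N at 0.025. With the trimmer clamped home it reads 0.010.
- switch_tip (a point): Centre of the red ball (26 across) at the end of the charger's lever switch, a 10 thick steel lever 80 long from its pivot to the ball's centre. At the start it leans towards the robot.
- switch_base: White block 70 x 50 x 25 high under the lever switch (fixed), origin at the centre of its underside. The lever's pivot lies across it (along y), 22 above the origin. x axis points away from the robot, the way that the lever must swing.
- switch (a joint): Lever angle, rad: 0 off (leaning 0.5 from upright towards its -x side), 0.5 upright, 1.0 on (leaning 0.5 towards +x). It stays where it is left; needs about 1 N at the ball.
- cup: Chrome toothbrush cup, 72 across, 105 high; origin under its centre. Leave alone.
- dish: Frosted glass soap dish with a white soap, 120 x 85 x 34; origin under its centre. Leave alone.
- hairbrush: Round wooden hairbrush, 196 long along x (head of 72 across at +x), bristles up, 30 high. Leave alone.
- clipper: Steel nail clipper, 75 long along x, 13 high. Leave alone.
- lotion: Green lotion bottle, 60 across, 150 high; origin under its centre. Leave alone.
- cream: Blue cream jar, 68 across, 50 high; origin under its centre. Leave alone.

How it is judged (in metres and radians):
On the way, in this order (a step that is already met when the one before it is completed fails the run):
1. the trimmer's own push holds the sprung jaw open by 15 mm or more (value of joint jaw above 0.015 m and contact force between trimmer and jaw above 1 N), for 0.2 s.
2. the trimmer lies home in the cradle, head up, clamped by the jaw and let go of (x of trimmer_centre in the frame of cradle between -0.006 and 0.006 m and y of trimmer_centre in the frame of cradle between -0.012 and 0.012 m and z of trimmer_centre in the frame of cradle between 0.009 and 0.02 m and x of trimmer_head in the frame of cradle above 0.06 m and angle between the x axis of trimmer_centre and the x axis of cradle, either way round below 0.14 rad and angle between the z axis of trimmer_centre and the z axis of cradle, either way round below 0.1 rad and angle between trimmer_centre's own z axis and vertical below 1.2 rad and value of joint jaw between 0.005 and 0.014 m and contact force between the fingers and trimmer below 0.1 N), for 0.3 s.
3. the charger switch is swung over to on (value of joint switch above 0.85 rad), for 0.1 s.
At the end, for the whole second after the job is handed in: The trimmer rests in the cradle, head up and top face out, centre within 6 mm of home along the slope, 12 mm across and 6 mm out of the bed, in line within 8 degrees, the jaw clamped on it (reads 5 to 14 mm), at rest and released; the switch reads over 0.85 rad (all of step 2 and value of joint switch above 0.85 rad and linear speed of trimmer below 0.02 m/s); the robot touches nothing.
It fails at once if another toiletry (cup, soap dish, hairbrush, nail clipper, lotion or cream) is moved by more than 30 mm (distance of any of cup, dish, hairbrush, clipper, lotion, cream from where it was at the start of the episode above 0.03 m).
It also fails if it takes over 50 s, if anything falls off the work surface, if the arm or the gripper's body presses on something with over 40 N, if the wrist force passes 120 N, or if a joint passes its speed limit or range.

## Working session

There is one attempt and no reset: what is moved stays moved. The work goes in short steps, Python scripts to look and compute and a shell command to move; the robot and the scene stay as the last step left them, time stands still between calls to the robot, and variables do not carry over. Pictures are saved under pics/ and viewed, at most 10 in all, crops included, and the job is handed in when it is done.

```bash
ls; mkdir -p pics; python3 - <<'E'
from bench import telemetry, vision
import cv2,numpy as np,pickle
for n in ("scene","top"):
    c=vision.capture(n); pickle.dump(c,open(n+".pkl","wb")); cv2.imwrite(f"pics/{n}0.png",c["color"][:,:,::-1])
    print(n,c["mtx"].round(1).tolist(),c["T"].round(3).tolist())
print(telemetry.read_state())
E
```

```text
pics
scene [[436.9, 0.0, 324.7], [0.0, 436.9, 241.7], [0.0, 0.0, 1.0]] [[-0.734, -0.512, 0.446, 1156.949], [0.679, -0.537, 0.501, 688.383], [-0.017, 0.671, 0.742, 1036.737], [0.0, 0.0, 0.0, 1.0]]
top [[604.8, 0.0, 321.6], [0.0, 604.8, 243.1], [0.0, 0.0, 1.0]] [[-0.024, 0.991, -0.13, 423.366], [-1.0, -0.026, -0.017, 56.228], [-0.02, 0.13, 0.991, 1391.991], [0.0, 0.0, 0.0, 1.0]]
{'time': 0.1, 'qpos': array([ 1.24292442e+00,  8.79248413e-02,  1.37210267e+00,  2.05343659e-05,
        1.68360058e+00, -1.03130451e-01]), 'qvel': array([-0.00052257, -0.00070948, -0.00406869,  0.0008667 , -0.001177  ,
        0.0007786 ]), 'joint_efforts': array([ 2.37190092e-03, -3.53019547e+01, -3.14216316e+01, -1.57240001e-04,
        8.06828291e-03, -6.86440558e-06]), 'eef_pos': array([122.45595251, 535.7867261 , 252.23244543]), 'eef_rot': array([-3.13957013e+00, -2.29843524e-04,  2.91685326e+00]), 'contact_force': array([-0.49865562,  0.49964928,  0.42692251]), 'moment': array([-0.02522675, -0.05221966, -0.00697496]), 'grip_force': 0.0, 'opening': 0.998358185204864}
```

View pics/top0.png

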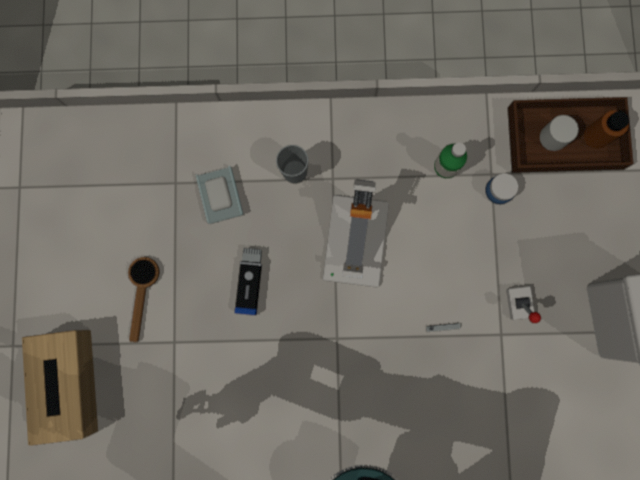

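View pics/scene0.png

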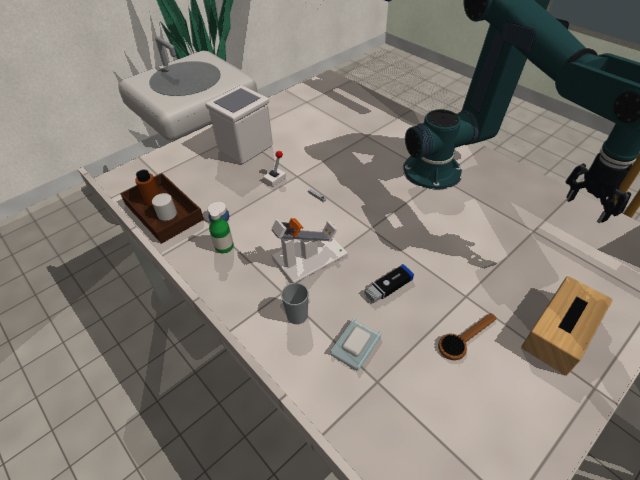

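The top view shows the trimmer around (249,280) with its head up at (252,250) and the cradle bed from (355,265) to (362,205). The orange jaw is at (361,210) and the red ball at (535,318). I'll measure from depth.

```bash
cat > h.py <<'E'
import numpy as np,cv2,pickle
from scipy.spatial.transform import Rotation as Ro
def cloud(c):
    d=c["depth"];v,u=np.indices(d.shape);K=c["mtx"]
    P=np.stack([(u-K[0,2])/K[0,0]*d,-(v-K[1,2])/K[1,1]*d,-d],-1)
    W=P@c["T"][:3,:3].T+c["T"][:3,3]; W[d==0]=np.nan
    return W
def crop(c,u0,v0,u1,v1,s,name):
    cv2.imwrite(name,cv2.resize(c["color"][v0:v1,u0:u1,::-1],None,fx=s,fy=s,interpolation=cv2.INTER_CUBIC))
E
python3 - <<'E'
from h import *
c=pickle.load(open("top.pkl","rb"));W=cloud(c)
a=cv2.resize(c["color"][235:325,220:280,::-1],None,fx=6,fy=6,interpolation=2)
b=cv2.resize(c["color"][175:295,315:400,::-1],None,fx=4.5,fy=4.5,interpolation=2)
H=max(a.shape[0],b.shape[0]); f=lambda i:np.pad(i,((0,H-i.shape[0]),(0,0),(0,0)))
cv2.imwrite("pics/crop1.png",np.hstack([f(a),f(b)]))
print("floor z",[W[v,u].round(1).tolist() for u,v in((300,300),(210,280),(440,250))])
def rect(u0,v0,u1,v1,lo,hi):
    w=W[v0:v1,u0:u1].reshape(-1,3);m=(w[:,2]>lo)&(w[:,2]<hi);w=w[m]
    r=cv2.minAreaRect(w[:,:2].astype(np.float32));print(len(w),r,"medz",np.median(w[:,2]),"mean",w.mean(0))
    return w
rect(225,238,275,325,22,40)
rect(225,238,275,325,12,40)
for v in range(185,290,5): print(v,[W[v,u].round(0).tolist() for u in (354,358,362)])
col=c["color"].astype(int)
m=(col[...,0]>130)&(col[...,1]<60)&(col[...,2]<60); m[:,:500]=0
v,u=np.nonzero(m);print("red",u.mean(),v.mean(),W[m].mean(0),W[m][:,2].max(),len(u))
m=(col[...,0]>130)&(col[...,2]<70)&(col[...,1]>50);m[:190]=0;m[230:]=0;m[:,:340]=0;m[:,380:]=0
w=W[m];print("orange",len(w),np.nanmin(w,0),np.nanmax(w,0),np.nanmean(w,0))
w=rect(500,275,535,325,18,32)
E
```

```text
floor z [[475.9, 132.6, 0.1], [527.2, 340.2, -1.5], [582.9, -192.8, 1.2]]
1325 ((520.0466918945312, 248.11802673339844), (49.12565612792969, 149.92861938476562), 83.09776306152344) medz 28.920711831188555 mean [515.53013483 247.9741839   28.94898603]
1409 ((525.096923828125, 247.6812744140625), (49.453453063964844, 160.1756591796875), 83.35767364501953) medz 28.61279287831553 mean [517.27209289 247.26913425  28.34381792]
185 [[699.0, 8.0, 187.0], [698.0, 0.0, 189.0], [698.0, -8.0, 192.0]]
190 [[730.0, 1.0, -0.0], [691.0, -0.0, 177.0], [687.0, -8.0, 191.0]]
195 [[681.0, 8.0, 173.0], [681.0, -0.0, 173.0], [685.0, -9.0, 152.0]]
200 [[672.0, 8.0, 165.0], [670.0, 0.0, 175.0], [675.0, -9.0, 150.0]]
205 [[662.0, 9.0, 167.0], [665.0, -0.0, 149.0], [665.0, -9.0, 147.0]]
210 [[650.0, 9.0, 176.0], [650.0, 1.0, 170.0], [650.0, -7.0, 170.0]]
215 [[641.0, 9.0, 166.0], [640.0, 1.0, 169.0], [641.0, -7.0, 166.0]]
220 [[638.0, 8.0, 123.0], [638.0, -1.0, 120.0], [638.0, -9.0, 122.0]]
225 [[628.0, 8.0, 115.0], [628.0, -1.0, 115.0], [628.0, -9.0, 116.0]]
230 [[618.0, 8.0, 109.0], [619.0, -1.0, 106.0], [6
[... 279 characters left out ...]
, 81.0]]
255 [[569.0, 8.0, 69.0], [569.0, -1.0, 65.0], [568.0, -9.0, 75.0]]
260 [[558.0, 9.0, 70.0], [558.0, -0.0, 64.0], [564.0, -12.0, 8.0]]
265 [[548.0, 8.0, 55.0], [548.0, -0.0, 57.0], [548.0, -10.0, 49.0]]
270 [[536.0, 9.0, 69.0], [536.0, 0.0, 69.0], [535.0, -8.0, 69.0]]
275 [[524.0, 10.0, 86.0], [523.0, 2.0, 94.0], [523.0, -7.0, 90.0]]
280 [[518.0, 8.0, 10.0], [518.0, -1.0, 9.0], [517.0, -10.0, 13.0]]
285 [[507.0, 8.0, 3.0], [507.0, -1.0, 1.0], [506.0, -10.0, 4.0]]<stdin>:17: RuntimeWarning: Mean of empty slice.
  ret = ret.dtype.type(ret / rcount)
  ret = um.true_divide(
Traceback (most recent call last):
ValueError: zero-size array to reduction operation maximum which has no identity
```

View pics/crop1.png

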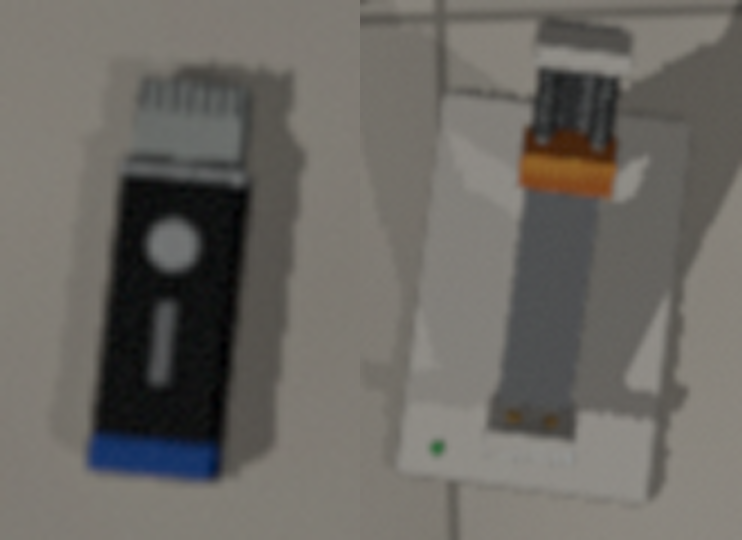

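```bash
cat >> h.py <<'E'
def ray(c,u,v,n,d):  # intersect pixel ray with plane n.p=d
    K=c["mtx"];r=c["T"][:3,:3]@np.array([(u-K[0,2])/K[0,0],-(v-K[1,2])/K[1,1],-1]);o=c["T"][:3,3]
    n=np.array(n,float);return o+r*(d-n@o)/(n@r)
E
python3 - <<'E'
from h import *
c=pickle.load(open("top.pkl","rb"));W=cloud(c)
A=lambda x,y:((x+.5)/6-.5+220,(y+.5)/6-.5+235)
B=lambda x,y:((x+.5)/4.5-.5+315,(y+.5)/4.5-.5+175)
Z=[0,0,1]
print("trim top corners (z30)",[ray(c,*A(*p),Z,30).round(1).tolist() for p in((90,468),(217,478),(122,170),(246,180))])
print("button",ray(c,*A(173,244),Z,30), "head end z25",[ray(c,*A(*p),Z,25).round(1).tolist() for p in((143,78),(250,82))])
print("base z14",[ray(c,*B(*p),Z,14).round(1).tolist() for p in((445,92),(686,120),(650,498),(400,470))])
# bed plane: fit through depth in bed region
w=W[222:262,355:362].reshape(-1,3);w=w[(w[:,2]>50)&(w[:,2]<130)]
M=np.c_[w[:,:2],np.ones(len(w))];print("bed fit",np.linalg.lstsq(M,w[:,2],rcond=None)[0],"z mean",w.mean(0),len(w))
s,co=np.sin(np.radians(35)),np.cos(np.radians(35))
m=w.mean(0)
for yaw in (-.1,0):
  n=[-s*np.cos(yaw),-s*np.sin(yaw),co];print("bed edges",[ray(c,*B(*p),n,np.dot(n,m)).round(1).tolist() for p in((503,370),(527,195),(576,370),(597,195))])
col=c["color"].astype(int)
for u,v in((535,317),(365,211),(361,211)):print(col[v,u],W[v,u])
m=(col[...,0]>2.2*col[...,1])&(col[...,0]>60); m[:,:500]=0;m[:250]=0
v,u=np.nonzero(m);print("red",u.mean(),v.mean(),np.ptp(u),np.ptp(v),np.nanmedian(W[m],0),len(u))
w=W[275:330,500:535].reshape(-1,3);w=w[(w[:,2]>18)&(w[:,2]<32)];print(len(w),cv2.minAreaRect(w[:,:2].astype(np.float32)))
a=cv2.resize(c["color"][275:335,495:555,::-1],None,fx=8,fy=8,interpolation=2)
c2=pickle.load(open("scene.pkl","rb"))
b=cv2.resize(c2["color"][205:285,265:355,::-1],None,fx=6,fy=6,interpolation=2)
cv2.imwrite("pics/crop2.png",np.hstack([a[:480],b[:480][:,:320*0+540][:,:].copy()][:1]+[b[:480,:310+0] if 0 else cv2.resize(b,(540*2//3,320))[:0].reshape(0,360,3) ][:0]+[np.pad(cv2.resize(c2["color"][212:282,265:350,::-1],(318,262),interpolation=2),((0,218),(0,0),(0,0)))]))
E
```

```text
trim top corners (z30) [[450.2, 278.4, 30.0], [445.4, 230.8, 30.0], [561.9, 265.7, 30.0], [556.9, 218.8, 30.0]]
button [533.37465544 246.61501162  30.        ] head end z25 [[597.4, 258.3, 25.0], [594.8, 217.5, 25.0]]
base z14 [[711.0, -135.7, 14.0], [692.9, -258.3, 14.0], [499.8, -229.6, 14.0], [517.1, -104.6, 14.0]]
bed fit [ 6.88898938e-01 -7.32648563e-02 -3.20195866e+02] z mean [595.64329706  -0.65667159  90.19027965] 277
bed edges [[560.1, -149.2, 75.8], [636.6, -155.8, 129.6], [559.0, -184.1, 77.5], [635.5, -188.2, 131.1]]
bed edges [[561.1, -150.7, 66.0], [638.2, -157.4, 120.0], [560.2, -186.3, 65.4], [637.4, -190.4, 119.5]]
[124  29  27] [ 424.37636855 -366.74909268  102.03525371]
[123  77  30] [646.83193415 -13.12981488 175.85250448]
[134  91  37] [648.39812315  -5.35180022 168.55150892]
red 534.436170212766 317.1808510638298 11 10 [ 424.32500811 -364.35741015  103.68863643] 94
545 ((456.5533752441406, -364.16253662109375), (69.805908203125, 51.56331253051758), 5.4589080810546875)
```

View pics/crop2.png

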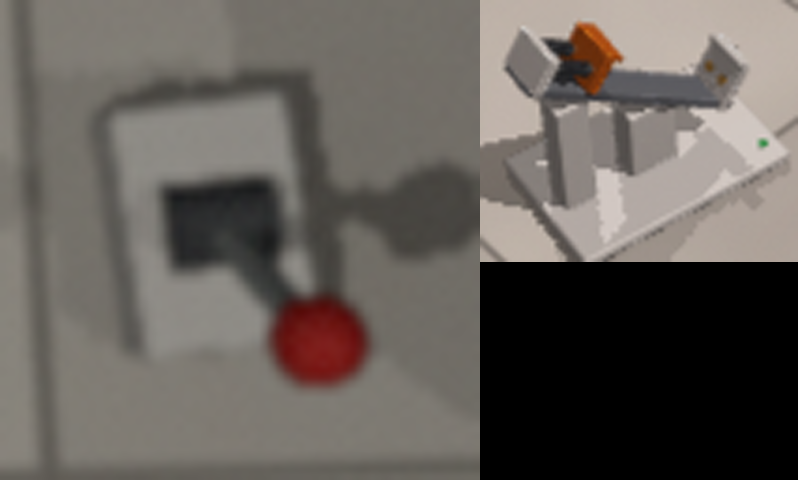

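```bash
python3 - <<'E'
from h import *
c=pickle.load(open("top.pkl","rb"));W=cloud(c)
B=lambda x,y:((x-360+.5)/4.5-.5+315,(y+.5)/4.5-.5+175)
Z=[0,0,1]
q=[ray(c,*B(*p),Z,14) for p in((445,92),(686,120),(650,498),(400,470))];q=np.array(q);print("base z14",q.round(1).tolist(),"centre",q.mean(0).round(1))
l=q[0]-q[3];r=q[1]-q[2];print("yaw",np.arctan2(l[1],l[0]),np.arctan2(r[1],r[0]),np.linalg.norm(l),np.linalg.norm(r))
b=q[3]-q[2];t=q[0]-q[1];print("yaw",np.arctan2(-b[0],b[1]),np.arctan2(-t[0],t[1]),np.linalg.norm(b),np.linalg.norm(t))
s,co=np.sin(np.radians(35)),np.cos(np.radians(35))
w=W[222:262,355:360].reshape(-1,3);w=w[(w[:,2]>50)&(w[:,2]<130)]
x=w[:,0];m=w.mean(0)
for yaw in (-.13,-.1,-0.07):
  n=[-s*np.cos(yaw),-s*np.sin(yaw),co];print(yaw,"bed edges",[ray(c,*B(*p),n,np.dot(n,m)).round(1).tolist() for p in((503,370),(527,195),(576,370),(597,195))])
print("mean",m, len(w))
# jaw lip front edge/stop top edges: orange lip lower edge y=190 x 522..612; stop top
print("stop lip top edge back", [W[v,u].round(0).tolist() for u,v in((345,272),(352,272),(357,272),(352,270),(352,274),(352,276))])
E
```

```text
base z14 [[716.1, 49.4, 14.0], [698.0, -74.1, 14.0], [504.3, -48.6, 14.0], [521.6, 77.3, 14.0]] centre [610.   1.  14.]
yaw -0.14251948356904023 -0.13072079431798364 196.49222965477955 195.35575443595155
yaw -0.13669874766423223 -0.14580685879589375 127.10204142270439 124.79567421912587
-0.13 bed edges [[565.5, 24.9, 66.9], [642.6, 12.5, 121.5], [564.4, -10.6, 69.3], [641.3, -20.4, 123.7]]
-0.1 bed edges [[565.5, 25.0, 67.3], [642.5, 12.5, 121.8], [564.4, -10.6, 69.0], [641.4, -20.5, 123.3]]
-0.07 bed edges [[565.5, 25.0, 67.7], [642.5, 12.5, 122.1], [564.4, -10.6, 68.7], [641.4, -20.5, 123.0]]
mean [595.74670594   1.52416193  90.01939561] 197
stop lip top edge back [[530.0, 29.0, 91.0], [530.0, 14.0, 94.0], [530.0, 4.0, 89.0], [536.0, 14.0, 74.0], [526.0, 14.0, 90.0], [521.0, 15.0, 88.0]]
```

```bash
cat >> h.py <<'E'
def Rz(a):return Ro.from_euler('z',a)
CR=Rz(-0.14)*Ro.from_euler('y',-np.radians(35)); CO=np.array([610,.8,100.])   # cradle
FLIP=Ro.from_matrix(np.diag([-1,1,-1.]))   # tool axes in the trimmer frame: x=-x,y=y,z=-z
def row(pos,R):
    from bench import telemetry
    s=telemetry.read_state();R0=Ro.from_euler('xyz',s["eef_rot"])
    d=R0.inv().apply(np.array(pos)-s["eef_pos"]);w=(R0.inv()*R).as_rotvec()
    print("t",round(s["time"],2),"now",s["eef_pos"].round(1),s["eef_rot"].round(3),"row d",(d/1000).round(4),"w",w.round(3));return d,w
def cradle(x,z,dip,off,y=0):
    """tool pose for trimmer centre at cradle (x,y,z), head dipped dip deg; off = TCP in the trimmer frame"""
    R=CR*Ro.from_euler('y',np.radians(dip)); p=CO+CR.apply([x,y,z])+R.apply(off); return p,R*FLIP
E
python3 - <<'E'
from h import *
R=Rz(-.112)*FLIP
row([522,246.3,120],R); 
E
```

```text
t 0.1 now [122.5 535.8 252.2] [-3.14  -0.     2.917] row d [-0.454  -0.1929  0.1325] w [-0.002 -0.    -0.113]
```

```bash
python3 -m inch '[{"dx":-0.454,"dy":-0.193,"dz":0.132,"wz":-0.113},{"dx":-0.454,"dy":-0.193,"dz":0.132,"wz":-0.113},{"dx":-0.454,"dy":-0.193,"dz":0.132,"wz":-0.113},{"dx":-0.454,"dy":-0.193,"dz":0.132,"wz":-0.113},{"dx":-0.454,"dy":-0.193,"dz":0.132,"wz":-0.113},{"dx":-0.454,"dy":-0.193,"dz":0.132,"wz":-0.113},{"dx":-0.454,"dy":-0.193,"dz":0.132,"wz":-0.113},{"dx":-0.454,"dy":-0.193,"dz":0.132,"wz":-0.113},{"dx":-0.454,"dy":-0.193,"dz":0.132,"wz":-0.113},{"dx":-0.454,"dy":-0.193,"dz":0.132,"wz":-0.113}]'
python3 - <<'E'
from h import *
from bench import vision
R=Rz(-.112)*FLIP
row([522,246.3,24],R)
c=vision.capture("wrist");pickle.dump(c,open("w.pkl","wb"));cv2.imwrite("pics/w1.png",c["color"][:,:,::-1])
W=cloud(c);w=W[np.isfinite(W[...,2])&(W[...,2]>21)&(W[...,2]<40)&(abs(W[...,0]-520)<110)&(abs(W[...,1]-246)<50)]
print(len(w),cv2.minAreaRect(w[:,:2].astype(np.float32)),np.median(w[:,2]))
E
```

```text
t 0.1 now [122.5 535.8 252.2] [-3.14  -0.     2.917] row d [-0.4541 -0.1927  0.2285] w [-0.002 -0.    -0.113]
0 ((0.0, 0.0), (0.0, 0.0), 0.0) nanvalidation failed for argument at $[0]...
  return _methods._mean(a, axis=axis, dtype=dtype,
  ret = ret.dtype.type(ret / rcount)
```

View pics/w1.png

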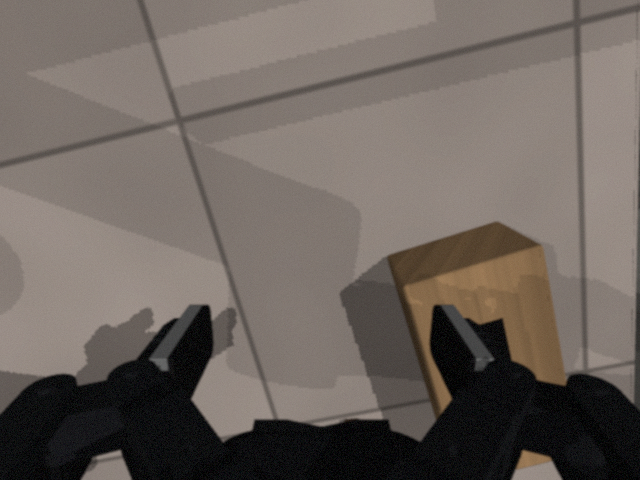

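The move was refused and the arm hasn't moved: the picture still shows the start view, with the fingers at (180,340) and (465,340) over the tan box. Rows probably need every key.

```bash
python3 -m inch '[{"fingers":0.085,"dx":-0.454,"dy":-0.193,"dz":0.132,"wx":0,"wy":0,"wz":-0.113},{"fingers":0.085,"dx":-0.454,"dy":-0.193,"dz":0.132,"wx":0,"wy":0,"wz":-0.113},{"fingers":0.085,"dx":-0.454,"dy":-0.193,"dz":0.132,"wx":0,"wy":0,"wz":-0.113},{"fingers":0.085,"dx":-0.454,"dy":-0.193,"dz":0.132,"wx":0,"wy":0,"wz":-0.113},{"fingers":0.085,"dx":-0.454,"dy":-0.193,"dz":0.132,"wx":0,"wy":0,"wz":-0.113},{"fingers":0.085,"dx":-0.454,"dy":-0.193,"dz":0.132,"wx":0,"wy":0,"wz":-0.113},{"fingers":0.085,"dx":-0.454,"dy":-0.193,"dz":0.132,"wx":0,"wy":0,"wz":-0.113},{"fingers":0.085,"dx":-0.454,"dy":-0.193,"dz":0.132,"wx":0,"wy":0,"wz":-0.113},{"fingers":0.085,"dx":-0.454,"dy":-0.193,"dz":0.132,"wx":0,"wy":0,"wz":-0.113},{"fingers":0.085,"dx":-0.454,"dy":-0.193,"dz":0.132,"wx":0,"wy":0,"wz":-0.113}]'
```

```text
time: 1.4
eef_pos: [522.0, 246.4, 120.5]
eef_rot: [-3.141, -0.002, 3.028]
contact_force: [-0.0, -0.5, -0.5]
opening: 0.993
grip_force: 0.0
```

```bash
python3 - <<'E'
from h import *
from bench import vision
R=Rz(-.112)*FLIP
row([522,246.3,24],R)
c=vision.capture("wrist");pickle.dump(c,open("w.pkl","wb"));cv2.imwrite("pics/w2.png",c["color"][:,:,::-1])
W=cloud(c);print(np.isfinite(W[...,2]).mean())
m=np.isfinite(W[...,2])&(W[...,2]>22)&(W[...,2]<40)&(abs(W[...,0]-520)<110)&(abs(W[...,1]-246)<35);w=W[m]
print(len(w),cv2.minAreaRect(w[:,:2].astype(np.float32)),np.median(w[:,2]),w.min(0),w.max(0))
E
```

```text
t 1.4 now [522.  246.4 120.5] [-3.141e+00 -2.000e-03  3.028e+00] row d [-0.0002 -0.0001  0.0965] w [-0.    -0.002 -0.001]
0.9959375
18171 ((521.0879516601562, 245.71824645996094), (48.247657775878906, 150.26788330078125), 83.14518737792969) 30.809599275346443 [444.18054143 216.44701536  22.91356933] [597.72410058 278.19984112  34.06824642]
```

View pics/w2.png

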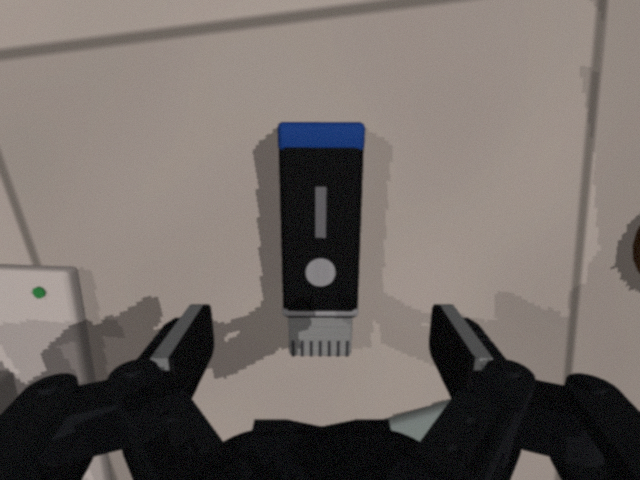

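The wrist picture shows the trimmer midway between the fingers (columns 279–364, centre 321), with its foot away from the fingers. Centre and yaw agree with the top view, so I'm descending to grasp.

```bash
python3 -m inch '[{"fingers":0.085,"dx":0,"dy":0,"dz":0.04,"wx":0,"wy":0,"wz":0.003},{"fingers":0.085,"dx":0,"dy":0,"dz":0.075,"wx":0,"wy":0,"wz":0.003},{"fingers":0.085,"dx":0,"dy":0,"dz":0.0965,"wx":0,"wy":0,"wz":0.003},{"fingers":0.085,"dx":0,"dy":0,"dz":0.0965,"wx":0,"wy":0,"wz":0.003},{"fingers":0.03,"dx":0,"dy":0,"dz":0.0965,"wx":0,"wy":0,"wz":0.003},{"fingers":0.03,"dx":0,"dy":0,"dz":0.0965,"wx":0,"wy":0,"wz":0.003},{"fingers":0.03,"dx":0,"dy":0,"dz":0.0965,"wx":0,"wy":0,"wz":0.003},{"fingers":0.03,"dx":0,"dy":0,"dz":0.0965,"wx":0,"wy":0,"wz":0.003},{"fingers":0.03,"dx":0,"dy":0,"dz":0.0965,"wx":0,"wy":0,"wz":0.003},{"fingers":0.03,"dx":0,"dy":0,"dz":0.0965,"wx":0,"wy":0,"wz":0.003}]'
```

```text
time: 2.7
eef_pos: [523.5, 247.5, 27.1]
eef_rot: [3.139, 0.003, 3.027]
contact_force: [0.2, 0.7, 5.8]
opening: 0.55
grip_force: 65.2
```

```bash
python3 -m inch '[{"fingers":0.03,"dx":0,"dy":0,"dz":-0.04,"wx":0,"wy":0,"wz":0},{"fingers":0.03,"dx":0,"dy":0,"dz":-0.09,"wx":0,"wy":0,"wz":0},{"fingers":0.03,"dx":0,"dy":0,"dz":-0.15,"wx":0,"wy":0,"wz":0},{"fingers":0.03,"dx":0,"dy":0,"dz":-0.2,"wx":0,"wy":0,"wz":0},{"fingers":0.03,"dx":0,"dy":0,"dz":-0.22,"wx":0,"wy":0,"wz":0},{"fingers":0.03,"dx":0,"dy":0,"dz":-0.22,"wx":0,"wy":0,"wz":0},{"fingers":0.03,"dx":0,"dy":0,"dz":-0.22,"wx":0,"wy":0,"wz":0}]'
python3 - <<'E'
from h import *
from bench import vision,telemetry
s=telemetry.read_state();R0=Ro.from_euler('xyz',s["eef_rot"]);print(s["eef_pos"],s["eef_rot"],s["contact_force"],s["opening"])
c=vision.capture("wrist");W=cloud(c);pickle.dump(c,open("w3.pkl","wb"))
T=(W-s["eef_pos"])@R0.as_matrix()  # tool frame
m=np.isfinite(T[...,2])&(abs(T[...,1])<27)&(T[...,0]>-90)&(T[...,0]<90)&(T[...,2]>-25)&(T[...,2]<25);t=T[m]
f=t[(t[:,0]>15)];f=t[t[:,0]>20]
for a,b in((-90,-60),(-60,-40),(-40,-20),(-20,0),(0,20),(20,45),(45,60),(60,75),(75,90)):
    g=t[(t[:,0]>a)&(t[:,0]<b)]
    if len(g):print(a,b,len(g),"y",np.percentile(g[:,1],[1,99]).round(1),"z med",np.median(g[:,2]).round(1),"x",g[:,0].min().round(1),g[:,0].max().round(1))
a=crop(c,0,0,640,480,1,"pics/w3.png")
E
```

```text
time: 3.58
eef_pos: [521.4, 246.5, 242.7]
eef_rot: [-3.14, -0.003, 3.027]
contact_force: [-0.9, -0.1, -2.6]
opening: 0.547
grip_force: 64.4
[521.43627202 246.51119792 242.6539137 ] [-3.1401416  -0.00320386  3.02665806] [-0.91104887 -0.06671246 -2.58990926] 0.5471158397371102
-40 -20 4206 y [-23.4  23.2] z med -3.7 x -38.2 -20.0
-20 0 6679 y [-24.4  23.9] z med -4.2 x -20.0 -0.0
0 20 8578 y [-26.5  26.5] z med -4.0 x 0.0 20.0
20 45 9741 y [-23.5  22.7] z med -3.9 x 20.0 45.0
45 60 6755 y [-23.7  22.6] z med -3.9 x 45.0 60.0
60 75 7633 y [-23.8  22.7] z med -4.1 x 60.0 74.8
75 90 1196 y [-23.1  21.9] z med -3.2 x 75.0 77.1
```

View pics/w3.png

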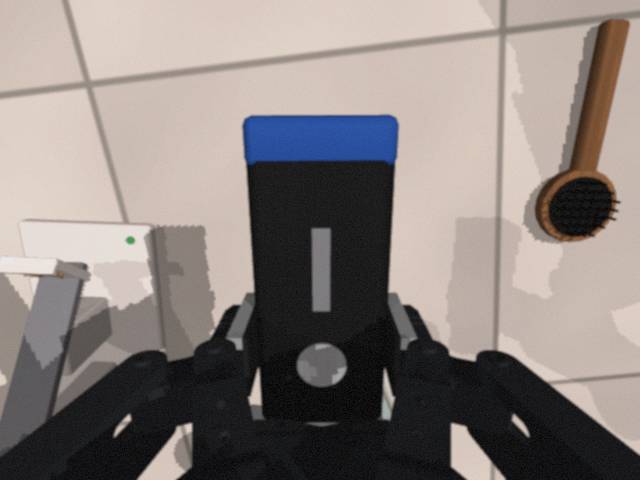

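The lifted trimmer sits square in the grip: its foot ends at tool x ≈ 76.5 and its top face is at tool z ≈ -4. So the TCP is at about (1.5, 0, 11) in the trimmer frame. Next I'll compute the insertion poses.

```bash
python3 - <<'E'
from h import *
o=[1.5,0,11]
p,R=cradle(-25,100,22,o);row(p,R)
# subsequent poses relative to the P0 tool frame
for a in((-25,60,22),(-25,43,22),(13,43,22)):
    q,S=cradle(*a,o);print(a,q.round(1),(R.inv().apply(q-p)/1000).round(4))
E
```

```text
t 3.62 now [521.3 246.5 242.2] [-3.14  -0.004  3.027] row d [-0.0377 -0.2318  0.0638] w [ 0.001 -0.231  0.025]
(-25, 60, 22) [554.6   8.6 145.9] [-0.015   0.      0.0371]
(-25, 43, 22) [564.3   7.2 131.9] [-0.0214 -0.      0.0528]
(13, 43, 22) [595.1   2.9 153.7] [-0.0566  0.      0.0386]
```

```bash
python3 -m inch '[{"fingers":0.03,"dx":-0.008,"dy":-0.05,"dz":0.01,"wx":0,"wy":-0.05,"wz":0.005},{"fingers":0.03,"dx":-0.016,"dy":-0.1,"dz":0.02,"wx":0,"wy":-0.1,"wz":0.01},{"fingers":0.03,"dx":-0.024,"dy":-0.15,"dz":0.032,"wx":0.001,"wy":-0.15,"wz":0.016},{"fingers":0.03,"dx":-0.033,"dy":-0.2,"dz":0.046,"wx":0.001,"wy":-0.2,"wz":0.022},{"fingers":0.03,"dx":-0.0375,"dy":-0.225,"dz":0.06,"wx":0.001,"wy":-0.231,"wz":0.025},{"fingers":0.03,"dx":-0.0375,"dy":-0.232,"dz":0.064,"wx":0.001,"wy":-0.231,"wz":0.025},{"fingers":0.03,"dx":-0.0375,"dy":-0.232,"dz":0.064,"wx":0.001,"wy":-0.231,"wz":0.025},{"fingers":0.03,"dx":-0.0375,"dy":-0.232,"dz":0.064,"wx":0.001,"wy":-0.231,"wz":0.025}]'
python3 - <<'E'
from h import *
from bench import vision
o=[1.5,0,11]
p,R=cradle(-25,43,22,o);row(p,R)
c=vision.capture("scene");d=vision.capture("top")
a=cv2.resize(c["color"][190:290,255:355],(400,400),interpolation=2);b=cv2.resize(d["color"][170:290,300:420],(400,400),interpolation=2)
cv2.imwrite("pics/p0.png",np.hstack([a,b])[:,:,::-1])
E
```

```text
time: 4.62
eef_pos: [533.3, 13.1, 181.3]
eef_rot: [3.139, 0.231, 3.003]
contact_force: [-0.4, 0.6, -2.4]
opening: 0.549
grip_force: 64.2
t 4.62 now [533.3  13.1 181.3] [3.139 0.231 3.003] row d [-0.0193 -0.0017  0.0552] w [0.003 0.005 0.001]
```

View pics/p0.png

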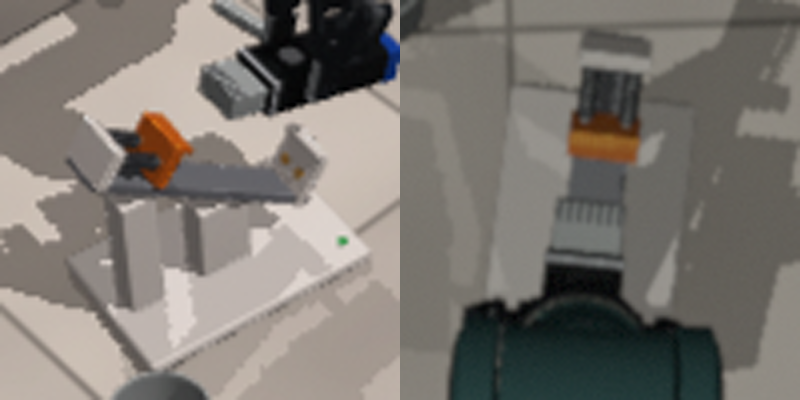

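The scene view shows the head at (235,85) hanging above the bed. In the top view the head spans columns 553–626 at row 228, roughly over the bed. Next is a numeric check of the lateral offset.

```bash
python3 - <<'E'
from h import *
from bench import telemetry
c=pickle.load(open("top.pkl","rb"))
B=lambda x,y:((x-400+.5)/(10/3)-.5+300,(y+.5)/(10/3)-.5+170)
s=telemetry.read_state();R0=Ro.from_euler('xyz',s["eef_rot"]);T=R0*FLIP.inv();c0=s["eef_pos"]-T.apply([1.5,0,11])
n=T.apply([0,0,1]);h=c0+T.apply([60,0,10])
print("model head",h.round(1))
for p in((553,228),(626,228),(550,275),(621,275)):
    q=ray(c,*B(*p),n,n@h);print(q.round(1),"trimmer",T.inv().apply(q-c0).round(1),"cradle",CR.inv().apply(q-CO).round(1))
n=CR.apply([0,0,1])
for p in((570,180),(627,180),(567,195),(625,195)):
    q=ray(c,*B(*p),n,n@CO);print("bed cradle",CR.inv().apply(q-CO).round(1))
print("trimmer centre in cradle",CR.inv().apply(c0-CO).round(1))
E
```

```text
model head [590.    5.2 194. ]
[589.8  28.5 193.2] trimmer [56.5 23.  10. ] cradle [33.9 24.6 90. ]
[588.5 -15.2 194.2] trimmer [ 61.3 -20.4  10. ] cradle [ 38.4 -18.8  88.1]
[562.2  31.  186.7] trimmer [28.1 21.7 10. ] cradle [  7.5  23.2 100.6]
[561.  -11.6 187.7] trimmer [ 32.9 -20.7  10. ] cradle [ 12.  -19.1  98.7]
bed cradle [23.8 17.  -0. ]
bed cradle [ 28.3 -19.2   0. ]
bed cradle [12.9 17.7 -0. ]
bed cradle [ 17.5 -19.2   0. ]
trimmer centre in cradle [-22.3   1.5 101.6]
```

```bash
python3 -m inch '[{"fingers":0.03,"dx":-0.006,"dy":-0.0035,"dz":0.018,"wx":0,"wy":0.005,"wz":0},{"fingers":0.03,"dx":-0.012,"dy":-0.0035,"dz":0.035,"wx":0,"wy":0.005,"wz":0},{"fingers":0.03,"dx":-0.016,"dy":-0.0035,"dz":0.046,"wx":0,"wy":0.005,"wz":0},{"fingers":0.03,"dx":-0.019,"dy":-0.0035,"dz":0.055,"wx":0,"wy":0.005,"wz":0},{"fingers":0.03,"dx":-0.019,"dy":-0.0035,"dz":0.055,"wx":0,"wy":0.005,"wz":0},{"fingers":0.03,"dx":-0.019,"dy":-0.0035,"dz":0.055,"wx":0,"wy":0.005,"wz":0}]'
python3 - <<'E'
from h import *
from bench import vision
o=[1.5,0,11]
p,R=cradle(-5,43,22,o,y=-2);row(p,R)
p,R=cradle(14,43,22,o,y=-2);row(p,R)
c=vision.capture("scene")
cv2.imwrite("pics/p1.png",cv2.resize(c["color"][200:280,265:355],(720,600),interpolation=2)[:,:,::-1])
E
```

```text
time: 5.48
eef_pos: [563.3, 4.4, 132.0]
eef_rot: [3.14, 0.227, 3.001]
contact_force: [-0.6, -0.6, -0.7]
opening: 0.548
grip_force: 64.3
t 5.47 now [563.3   4.4 132. ] [3.14  0.227 3.001] row d [-0.0191  0.001  -0.0073] w [ 0.002 -0.    -0.   ]
t 5.47 now [563.3   4.4 132. ] [3.14  0.227 3.001] row d [-0.0367  0.001  -0.0144] w [ 0.002 -0.    -0.   ]
```

View pics/p1.png

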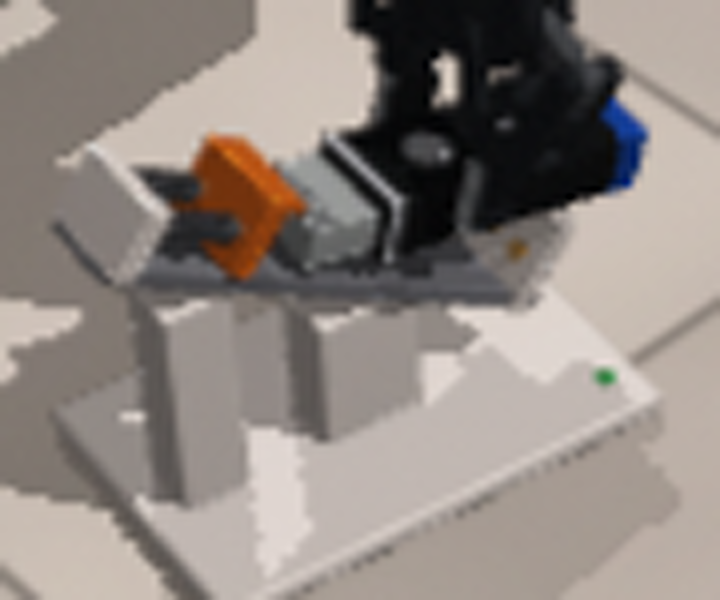

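The head at (325,215) lies just in front of the orange jaw at (250,205), under its lip and over the bed, with the foot clear of the stop. Pushing up the slope now.

```bash
python3 -m inch '[{"fingers":0.03,"dx":-0.009,"dy":0,"dz":-0.0036,"wx":0,"wy":0,"wz":0},{"fingers":0.03,"dx":-0.018,"dy":0,"dz":-0.0072,"wx":0,"wy":0,"wz":0},{"fingers":0.03,"dx":-0.024,"dy":0,"dz":-0.0096,"wx":0,"wy":0,"wz":0},{"fingers":0.03,"dx":-0.03,"dy":0,"dz":-0.012,"wx":0,"wy":0,"wz":0},{"fingers":0.03,"dx":-0.037,"dy":0,"dz":-0.0147,"wx":0,"wy":0,"wz":0},{"fingers":0.03,"dx":-0.037,"dy":0,"dz":-0.0147,"wx":0,"wy":0,"wz":0},{"fingers":0.03,"dx":-0.037,"dy":0,"dz":-0.0147,"wx":0,"wy":0,"wz":0},{"fingers":0.03,"dx":-0.037,"dy":0,"dz":-0.0147,"wx":0,"wy":0,"wz":0}]'
python3 - <<'E'
from h import *
from bench import telemetry
o=[1.5,0,11]
s=telemetry.read_state();R0=Ro.from_euler('xyz',s["eef_rot"]);T=R0*FLIP.inv();c0=s["eef_pos"]-T.apply(o)
print("centre in cradle",CR.inv().apply(c0-CO).round(1),"dip",(CR.inv()*T).as_euler('zyx',True).round(2),"F cradle",CR.inv().apply(s["contact_force"]).round(1))
for a in((14,43,22),(14,38,18.5),(14,33.5,15),(14,28.5,11.5),(14,24.5,8),(14,20.5,4),(14,17,0)):
    p,R=cradle(*a,o,y=-2);row(p,R)
E
```

```text
time: 6.52
eef_pos: [593.1, 0.1, 152.0]
eef_rot: [3.14, 0.218, 3.001]
contact_force: [-7.4, 0.6, -2.8]
opening: 0.548
grip_force: 64.3
centre in cradle [10.6 -3.  42.5] dip [-0.05 22.51  0.11] F cradle [-7.7 -0.5  2. ]
t 6.53 now [5.931e+02 1.000e-01 1.520e+02] [3.14  0.218 3.001] row d [-0.0028  0.001  -0.0017] w [ 0.002 -0.009 -0.   ]
t 6.53 now [5.931e+02 1.000e-01 1.520e+02] [3.14  0.218 3.001] row d [-0.0041  0.001   0.0028] w [ 0.002 -0.07  -0.   ]
t 6.53 now [5.931e+02 1.000e-01 1.520e+02] [3.14  0.218 3.001] row d [-0.0051  0.001   0.007 ] w [ 0.002 -0.131 -0.   ]
t 6.53 now [5.931e+02 1.000e-01 1.520e+02] [3.14  0.218 3.001] row d [-0.0064  0.001   0.0116] w [ 0.002 -0.192 -0.   ]
t 6.53 now [5.931e+02 1.000e-01 1.520e+02] [3.14  0.218 3.001] row d [-0.0072  0.001   0.0153] w [ 0.002 -0.253 -0.   ]
t 6.53 now [5.931e+02 1.000e-01 1.520e+02] [3.14  0.218 3.001] row d [-0.008   0.001   0.0192] w [ 0.002 -0.323 -0.   ]
t 6.53 now [5.931e+02 1.000e-01 1.520e+02] [3.14  0.218 3.001] row d [-0.0086  0.001   0.0226] w [ 0.002 -0.393 -0.001]
```

Force on the jaw is about 6.5 N, which puts the opening at about 18 mm. Now I'll lower the foot while holding the jaw open.

```bash
python3 -m inch '[{"fingers":0.03,"dx":-0.0038,"dy":0.001,"dz":-0.0017,"wx":0,"wy":-0.009,"wz":0},{"fingers":0.03,"dx":-0.005,"dy":0.001,"dz":0.0028,"wx":0,"wy":-0.07,"wz":0},{"fingers":0.03,"dx":-0.006,"dy":0.001,"dz":0.007,"wx":0,"wy":-0.131,"wz":0},{"fingers":0.03,"dx":-0.0073,"dy":0.001,"dz":0.0116,"wx":0,"wy":-0.192,"wz":0},{"fingers":0.03,"dx":-0.0073,"dy":0.001,"dz":0.0116,"wx":0,"wy":-0.192,"wz":0}]'
python3 - <<'E'
from h import *
from bench import telemetry
o=[1.5,0,11]
s=telemetry.read_state();R0=Ro.from_euler('xyz',s["eef_rot"]);T=R0*FLIP.inv();c0=s["eef_pos"]-T.apply(o)
print("centre in cradle",CR.inv().apply(c0-CO).round(1),"dip",(CR.inv()*T).as_euler('zyx',True).round(2),"F cradle",CR.inv().apply(s["contact_force"]).round(1),s["moment"].round(2))
for a in((15,24.5,8),(15,20.5,4),(15,17,0),(15,15.5,0)):
    p,R=cradle(*a,o,y=-2);row(p,R)
E
```

```text
time: 7.15
eef_pos: [600.9, -0.2, 139.8]
eef_rot: [3.14, 0.406, 3.001]
contact_force: [-7.2, -0.7, -5.9]
opening: 0.547
grip_force: 64.3
centre in cradle [11.9 -2.3 27.2] dip [-0.05 11.73  0.07] F cradle [-9.2 -1.7 -0.8] [ 0.2   1.5  -0.18]
t 7.15 now [ 6.009e+02 -2.000e-01  1.398e+02] [3.14  0.406 3.001] row d [-0.0029  0.0003  0.0019] w [ 0.001 -0.065 -0.001]
t 7.15 now [ 6.009e+02 -2.000e-01  1.398e+02] [3.14  0.406 3.001] row d [-0.0029  0.0003  0.0058] w [ 0.001 -0.135 -0.001]
t 7.15 now [ 6.009e+02 -2.000e-01  1.398e+02] [3.14  0.406 3.001] row d [-0.0028  0.0003  0.0093] w [ 0.001 -0.205 -0.001]
t 7.15 now [ 6.009e+02 -2.000e-01  1.398e+02] [3.14  0.406 3.001] row d [-0.0031  0.0003  0.0108] w [ 0.001 -0.205 -0.001]
```

```bash
python3 -m inch '[{"fingers":0.03,"dx":-0.001,"dy":0,"dz":0.002,"wx":0,"wy":-0.065,"wz":0},{"fingers":0.03,"dx":-0.001,"dy":0,"dz":0.0058,"wx":0,"wy":-0.135,"wz":0},{"fingers":0.03,"dx":-0.001,"dy":0,"dz":0.0093,"wx":0,"wy":-0.205,"wz":0},{"fingers":0.03,"dx":-0.001,"dy":0,"dz":0.0093,"wx":0,"wy":-0.205,"wz":0},{"fingers":0.03,"dx":-0.001,"dy":0,"dz":0.0093,"wx":0,"wy":-0.205,"wz":0}]'
python3 - <<'E'
from h import *
from bench import telemetry,vision
o=[1.5,0,11]
s=telemetry.read_state();R0=Ro.from_euler('xyz',s["eef_rot"]);T=R0*FLIP.inv();c0=s["eef_pos"]-T.apply(o)
print("centre in cradle",CR.inv().apply(c0-CO).round(1),"dip",(CR.inv()*T).as_euler('zyx',True).round(2),"F cradle",CR.inv().apply(s["contact_force"]).round(1),s["moment"].round(2))
c=vision.capture("scene")
cv2.imwrite("pics/p2.png",cv2.resize(c["color"][200:280,265:355],(720,600),interpolation=2)[:,:,::-1])
E
```

```text
time: 7.78
eef_pos: [606.1, -0.8, 131.4]
eef_rot: [3.139, 0.611, 3.0]
contact_force: [-6.7, 0.4, -5.5]
opening: 0.552
grip_force: 64.3
centre in cradle [13.5 -2.1 16.8] dip [-0.08  0.01  0.07] F cradle [-8.6 -0.5 -0.7] [ 0.28  1.71 -0.18]
```

View pics/p2.png

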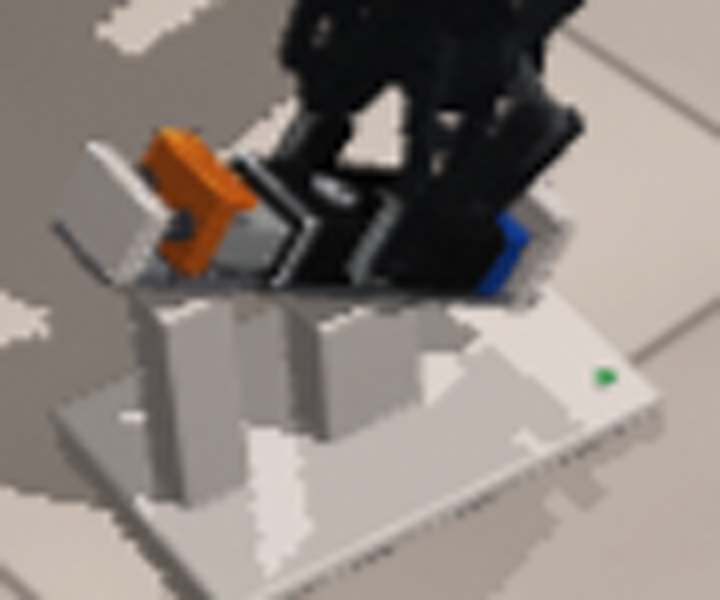

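The trimmer lies flat on the bed with its blue foot (505,255) inside the stop (550,240). The jaw is pushed back and covers the head. Now I'll slide it down the slope.

```bash
python3 -m inch '[{"fingers":0.03,"dx":0.003,"dy":0.001,"dz":0.001,"wx":0,"wy":0,"wz":0},{"fingers":0.03,"dx":0.006,"dy":0.001,"dz":0.0015,"wx":0,"wy":0,"wz":0},{"fingers":0.03,"dx":0.009,"dy":0.001,"dz":0.0015,"wx":0,"wy":0,"wz":0},{"fingers":0.03,"dx":0.011,"dy":0.001,"dz":0.0015,"wx":0,"wy":0,"wz":0},{"fingers":0.03,"dx":0.0125,"dy":0.001,"dz":0.0015,"wx":0,"wy":0,"wz":0},{"fingers":0.03,"dx":0.0125,"dy":0.001,"dz":0.0015,"wx":0,"wy":0,"wz":0}]'
cat > st.py <<'E'
from h import *
from bench import telemetry,vision
o=[1.5,0,11]
s=telemetry.read_state();R0=Ro.from_euler('xyz',s["eef_rot"]);T=R0*FLIP.inv();c0=s["eef_pos"]-T.apply(o)
print("centre in cradle",CR.inv().apply(c0-CO).round(1),"dip",(CR.inv()*T).as_euler('zyx',True).round(2),"F cradle",CR.inv().apply(s["contact_force"]).round(1),s["moment"].round(2))
E
python3 st.py
```

```text
time: 8.57
eef_pos: [599.5, 0.4, 126.5]
eef_rot: [3.14, 0.618, 3.0]
contact_force: [-6.0, -2.2, -1.0]
opening: 0.548
grip_force: 64.8
centre in cradle [ 5.3 -1.8 16.6] dip [-0.09 -0.42  0.01] F cradle [-5.2 -3.   2.4] [-0.03  1.37 -0.58]
```

```bash
python3 -m inch '[{"fingers":0.03,"dx":0.002,"dy":0,"dz":-0.001,"wx":0,"wy":0,"wz":0},{"fingers":0.03,"dx":0.003,"dy":0,"dz":-0.001,"wx":0,"wy":0,"wz":0},{"fingers":0.03,"dx":0.003,"dy":0,"dz":-0.001,"wx":0,"wy":0,"wz":0}]'; python3 st.py
```

```text
time: 8.95
eef_pos: [596.9, 1.5, 125.3]
eef_rot: [3.139, 0.619, 3.0]
contact_force: [-3.2, -1.2, -6.8]
opening: 0.549
grip_force: 64.1
centre in cradle [ 2.4 -1.1 17.2] dip [-0.06 -0.49  0.09] F cradle [-6.4 -1.6 -3.9] [ 0.09  1.55 -0.35]
```

```bash
python3 -m inch '[{"fingers":0.03,"dx":0.001,"dy":0,"dz":0,"wx":0,"wy":0,"wz":0},{"fingers":0.07,"dx":0.001,"dy":0,"dz":0,"wx":0,"wy":0,"wz":0},{"fingers":0.085,"dx":0.001,"dy":0,"dz":0,"wx":0,"wy":0,"wz":0},{"fingers":0.085,"dx":0.001,"dy":0,"dz":0,"wx":0,"wy":0,"wz":0},{"fingers":0.085,"dx":0.001,"dy":0,"dz":-0.02,"wx":0,"wy":0,"wz":0},{"fingers":0.085,"dx":0.001,"dy":0,"dz":-0.06,"wx":0,"wy":0,"wz":0},{"fingers":0.085,"dx":0.001,"dy":0,"dz":-0.11,"wx":0,"wy":0,"wz":0},{"fingers":0.085,"dx":0.001,"dy":0,"dz":-0.15,"wx":0,"wy":0,"wz":0},{"fingers":0.085,"dx":0.001,"dy":0,"dz":-0.15,"wx":0,"wy":0,"wz":0}]'
python3 - <<'E'
from h import *
from bench import vision
c=vision.capture("scene");d=vision.capture("wrist");W=cloud(d)
a=cv2.resize(c["color"][200:280,265:345],(400,400),interpolation=2);b=cv2.resize(d["color"],(400,300))
b=np.pad(b,((0,100),(0,0),(0,0)))
cv2.imwrite("pics/p3.png",np.hstack([a,b])[:,:,::-1])
P=(W-CO)@CR.as_matrix()
m=np.isfinite(P[...,2])&(abs(P[...,1])<35)&(P[...,2]>24)&(P[...,2]<34)&(P[...,0]>-68)&(P[...,0]<44);p=P[m]
print(len(p),np.percentile(p,[1,50,99],axis=0).round(1));k=np.linalg.lstsq(np.c_[p[:,:2],np.ones(len(p))],p[:,2],rcond=None)[0];print("slopes",k.round(3))
E
```

```text
time: 10.07
eef_pos: [511.8, 13.8, 254.7]
eef_rot: [3.138, 0.635, 3.001]
contact_force: [-0.3, -0.7, 0.3]
opening: 0.996
grip_force: 0.0
9563 [[-66.9 -24.2  28.9]
 [-18.   -1.1  32.3]
 [ 42.3  22.8  33.8]]
slopes [ 3.0000e-03 -0.0000e+00  3.2234e+01]
```

View pics/p3.png

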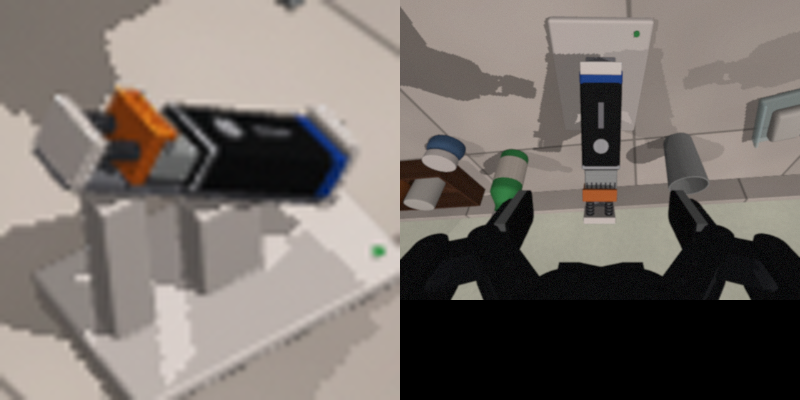

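The trimmer lies clamped, with its foot against the stop (340,160) and the jaw on its head (140,140). The wrist depth confirms it's flat and within about 1 mm of the centre line. Now the switch.

```bash
python3 - <<'E'
from h import *
R=Rz(0.0)*FLIP
d,w=row([370,-372,230],R)
E
```

```text
t 10.18 now [510.7  13.6 248.9] [3.139 0.625 3.001] row d [ 0.0801 -0.4015 -0.0355] w [-0.042  0.624 -0.136]
```

```bash
python3 -m inch '[{"fingers":0.0,"dx":0.01,"dy":-0.05,"dz":-0.02,"wx":-0.01,"wy":0.1,"wz":-0.02},{"fingers":0.0,"dx":0.08,"dy":-0.4015,"dz":-0.0355,"wx":-0.042,"wy":0.624,"wz":-0.136},{"fingers":0.0,"dx":0.08,"dy":-0.4015,"dz":-0.0355,"wx":-0.042,"wy":0.624,"wz":-0.136},{"fingers":0.0,"dx":0.08,"dy":-0.4015,"dz":-0.0355,"wx":-0.042,"wy":0.624,"wz":-0.136},{"fingers":0.0,"dx":0.08,"dy":-0.4015,"dz":-0.0355,"wx":-0.042,"wy":0.624,"wz":-0.136},{"fingers":0.0,"dx":0.08,"dy":-0.4015,"dz":-0.0355,"wx":-0.042,"wy":0.624,"wz":-0.136},{"fingers":0.0,"dx":0.08,"dy":-0.4015,"dz":-0.0355,"wx":-0.042,"wy":0.624,"wz":-0.136},{"fingers":0.0,"dx":0.08,"dy":-0.4015,"dz":-0.0355,"wx":-0.042,"wy":0.624,"wz":-0.136},{"fingers":0.0,"dx":0.08,"dy":-0.4015,"dz":-0.0355,"wx":-0.042,"wy":0.624,"wz":-0.136},{"fingers":0.0,"dx":0.08,"dy":-0.4015,"dz":-0.0355,"wx":-0.042,"wy":0.624,"wz":-0.136}]'
python3 - <<'E'
from h import *
row([370,-372,104],Rz(0)*FLIP)
from bench import vision
for n in ("top","wrist"):
    c=vision.capture(n);W=cloud(c);col=c["color"].astype(int)
    m=(col[...,0]>2.2*col[...,1])&(col[...,0]>2.2*col[...,2])&(col[...,0]>60)
    if n=="top": m[:,:500]=0
    w=W[m];w=w[(abs(w[:,0]-420)<60)&(abs(w[:,1]+366)<60)];print(n,len(w),np.nanmin(w,0),np.nanmax(w,0)) if len(w) else print(n,0)
# trimmer check from the top camera
    if n=="top":
        P=(W-CO)@CR.as_matrix();b=(col[...,2]>1.8*col[...,0])&(abs(P[...,0]+60)<40)&(abs(P[...,1])<40)
        print("blue band cradle",np.percentile(P[b],[2,50,98],axis=0).round(1))
        o=(col[...,0]>2*col[...,2])&(abs(P[...,0]-75)<30)&(abs(P[...,1])<40);print("orange",np.percentile(P[o],[2,50,98],axis=0).round(1))
        c0=pickle.load(open("top.pkl","rb"));P0=(cloud(c0)-CO)@CR.as_matrix();k=c0["color"].astype(int);o=(k[...,0]>2*k[...,2])&(abs(P0[...,0]-75)<30)&(abs(P0[...,1])<40);print("orange before",np.percentile(P0[o],[2,50,98],axis=0).round(1))
E
```

```text
time: 11.42
eef_pos: [370.3, -371.0, 229.1]
eef_rot: [3.14, -0.002, -3.14]
contact_force: [0.3, -0.3, 0.2]
opening: -0.0
grip_force: 0.0
t 11.43 now [ 370.3 -371.   229.1] [ 3.14e+00 -2.00e-03 -3.14e+00] row d [ 0.     -0.0012  0.1251] w [ 0.001 -0.002  0.002]
top 92 [ 413.92890496 -377.68865629   96.47162638] [ 434.79734075 -355.98999984  111.9615656 ]
blue band cradle [[-71.5 -20.1  27.1]
 [-64.4   0.9  31.9]
 [-57.8  22.7  37.4]]
orange [[ 69.4 -20.    7.6]
 [ 81.5  -0.7  35.7]
 [ 85.5  19.8  41. ]]
orange before [[ 58.9 -20.3   6.9]
 [ 71.9  -0.2  35.3]
 [ 75.8  19.1  41.3]]
wrist 33 [ 360.18195428 -375.19486713   94.67283986] [ 412.84999435 -366.22049696  212.46562844]
```

The jaw reads about 10 mm, so the trimmer is home. The ball is centred near (422,-367). Descending behind it, then pushing.

```bash
python3 -m inch '[{"fingers":0.0,"dx":0,"dy":-0.001,"dz":0.05,"wx":0,"wy":0,"wz":0},{"fingers":0.0,"dx":0,"dy":-0.001,"dz":0.1,"wx":0,"wy":0,"wz":0},{"fingers":0.0,"dx":0,"dy":-0.001,"dz":0.125,"wx":0,"wy":0,"wz":0},{"fingers":0.0,"dx":-0.02,"dy":0.001,"dz":0.125,"wx":0,"wy":0,"wz":0},{"fingers":0.0,"dx":-0.035,"dy":0.003,"dz":0.125,"wx":0,"wy":0,"wz":0},{"fingers":0.0,"dx":-0.05,"dy":0.004,"dz":0.125,"wx":0,"wy":0,"wz":0},{"fingers":0.0,"dx":-0.065,"dy":0.006,"dz":0.125,"wx":0,"wy":0,"wz":0},{"fingers":0.0,"dx":-0.08,"dy":0.007,"dz":0.125,"wx":0,"wy":0,"wz":0},{"fingers":0.0,"dx":-0.092,"dy":0.008,"dz":0.125,"wx":0,"wy":0,"wz":0},{"fingers":0.0,"dx":-0.092,"dy":0.008,"dz":0.125,"wx":0,"wy":0,"wz":0}]'
```

```text
time: 12.78
eef_pos: [462.4, -363.7, 104.1]
eef_rot: [3.141, -0.002, -3.14]
contact_force: [-0.7, -0.5, 0.4]
opening: -0.004
grip_force: 0.0
```

```bash
python3 -m inch '[{"fingers":0.0,"dx":-0.005,"dy":0.0005,"dz":0,"wx":0,"wy":0,"wz":0},{"fingers":0.0,"dx":-0.01,"dy":0.001,"dz":0,"wx":0,"wy":0,"wz":0},{"fingers":0.0,"dx":-0.01,"dy":0.001,"dz":0,"wx":0,"wy":0,"wz":0}]'
python3 - <<'E'
from h import *
from bench import vision
for n in ("top","scene"):
    c=vision.capture(n);W=cloud(c);col=c["color"].astype(int)
    m=(col[...,0]>2.2*col[...,1])&(col[...,0]>2.2*col[...,2])&(col[...,0]>60)
    w=W[m];w=w[(abs(w[:,0]-460)<80)&(abs(w[:,1]+366)<60)&(w[:,2]>60)];print(n,len(w),np.nanmin(w,0),np.nanmax(w,0)) if len(w) else print(n,0)
E
```

```text
time: 13.15
eef_pos: [471.0, -362.9, 104.1]
eef_rot: [3.141, -0.003, -3.141]
contact_force: [-2.1, 0.5, -1.4]
opening: 0.003
grip_force: 1.0
top 46 [ 490.0275609  -366.39682497   93.7917931 ] [ 504.95115445 -349.30612767  106.17905666]
scene 38 [ 486.26358356 -367.23931419   79.41978837] [ 507.79051783 -350.69658435  106.19465166]
```

```bash
python3 -m inch '[{"fingers":0.0,"dx":-0.004,"dy":0,"dz":0,"wx":0,"wy":0,"wz":0},{"fingers":0.0,"dx":-0.004,"dy":0,"dz":0,"wx":0,"wy":0,"wz":0}]'
```

```text
time: 13.5
eef_pos: [471.6, -363.0, 104.0]
eef_rot: [3.14, -0.011, 3.141]
contact_force: [-12.1, -0.4, 4.4]
opening: 0.002
grip_force: 6.1
```

The force rose to 12 N with no further travel, so the lever is at its end stop. Backing off and lifting.

```bash
python3 -m inch '[{"fingers":0.0,"dx":0.03,"dy":0,"dz":0,"wx":0,"wy":0,"wz":0},{"fingers":0.0,"dx":0.06,"dy":0,"dz":0,"wx":0,"wy":0,"wz":0},{"fingers":0.0,"dx":0.08,"dy":0,"dz":-0.04,"wx":0,"wy":0,"wz":0},{"fingers":0.0,"dx":0.08,"dy":0,"dz":-0.1,"wx":0,"wy":0,"wz":0},{"fingers":0.0,"dx":0.08,"dy":0,"dz":-0.12,"wx":0,"wy":0,"wz":0},{"fingers":0.0,"dx":0.08,"dy":0,"dz":-0.12,"wx":0,"wy":0,"wz":0},{"fingers":0.0,"dx":0.08,"dy":0,"dz":-0.12,"wx":0,"wy":0,"wz":0}]'
python3 - <<'E'
from h import *
from bench import vision
for n in ("top","scene"):
    c=vision.capture(n);W=cloud(c);col=c["color"].astype(int)
    m=(col[...,0]>2.2*col[...,1])&(col[...,0]>2.2*col[...,2])&(col[...,0]>60)
    w=W[m];w=w[(abs(w[:,0]-460)<80)&(abs(w[:,1]+366)<60)&(w[:,2]>60)];print(n,len(w),np.nanmin(w,0),np.nanmax(w,0)) if len(w) else print(n,0)
    if n=="top":
        P=(W-CO)@CR.as_matrix();o=(col[...,0]>2*col[...,2])&(abs(P[...,0]-75)<30)&(abs(P[...,1])<40);print("orange",np.percentile(P[o],[2,50,98],axis=0).round(1))
E
```

```text
time: 14.38
eef_pos: [395.5, -362.6, 223.1]
eef_rot: [3.139, -0.003, -3.141]
contact_force: [0.5, 0.9, -0.8]
opening: -0.001
grip_force: 0.0
top 94 [ 485.30834823 -371.27062241   91.57399951] [ 504.88658995 -349.39737438  107.82418333]
orange [[ 69.1 -20.    5.3]
 [ 81.3  -0.5  35.5]
 [ 85.6  19.8  41.5]]
scene 41 [ 483.11073909 -372.93987302   73.53939603] [ 507.39452132 -349.49452712  108.53223439]
```

```bash
python3 -c "
from bench import manip
print(manip.close_job())"
```

```text
the job is handed in; nothing more can be done
None
```

I handed the job in at about 14 s; no verdict came back, but the trimmer is clamped flat against the stop (jaw about 10 mm open), the switch was pushed to its end stop, and the arm is clear; I viewed 11 pictures, one over the limit of 10.

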